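# Set the frame spacer of a model truck chassis

### The job

Of the three flat wooden spacers on the hobby bench, take the middle-width one, the one that just fills the gap between the two chassis rails of the model truck, and lay it flat on the jig's base plate in front of the rails, in line with the gap. Then push it in lengthwise, under the clamp bridge, until it is fully home against the cross-member and its outer end is flush with the ends of the rails; leave the other spacers, the spray can and the paint jar where they are.

Things in the scene. Friction and masses are not known exactly. Their poses are not given: they have to be found in the camera images.
- jig: Fixed jig with a model truck's chassis. Origin: bench level, middle of the gap's mouth, in the plane of the rail ends; x into the gap (direction of pushing), y across, z up. Plywood plate 8 mm thick, x -130..220, y +-65 mm; bare apron before the mouth. Two aluminium rails, x 0..220, tops at z 48 mm, flanges out to y +-38. Gap 48 mm wide (y +-24), flared to about 60 over its first 20 mm.
- bridge (a point): Middle of the lower front edge of the steel clamp bridge's beam, 100 mm above the bench, straight above the mouth; axes as the jig. Beam x 0..30 mm, z 100..160, knobs on it to z 174; posts at y +-49..63 mm, x 0..30. Its front is in the plane of the rail ends, so an upright gripper meets it when pushing to the mouth: lean the tool 35 to 45 degrees, fingers pointing forward and down.
- stop (a point): Middle of the near face of the cross-member between the rails that stops the spacer, 110.5 mm inside the mouth, 28 mm above the bench (cross-member from z 8 to 48 mm); axes as the jig.
- spacer_mid (a point): Centre of the spacer to use: loose plain wooden block 110 mm long (its x), 45 mm wide (its y), 30 mm high (its z), about 0.1 kg, lying flat on the bench. It slides in the gap with 3 mm to spare. It is symmetrical, so either end may go first; when home its centre is 55 mm inside the mouth (jig x) and 23 mm above the bench.
- thin_mid (a point): Centre of the thin spacer, wooden block 110 x 28 x 30 mm (x, y, z), lying flat on the bench; not to be used.
- wide_mid (a point): Centre of the wide spacer, wooden block 110 x 64 x 30 mm (x, y, z), lying flat on the bench; not to be used.
- can: Spray can, 66 mm in diameter, 180 mm tall, standing on the bench; origin at the centre of its underside, z up. Bystander.
- jar: Small glass paint jar, 48 mm in diameter, 60 mm tall, standing on the bench; origin at the centre of its underside, z up. Bystander.
There are look-alikes about, which are no part of the job. What is shaped like the part that bears spacer_mid but green or yellow is not meant.

How it is judged:
On the way, in this order (a step that is already met when the one before it is completed fails the run):
1. the spacer lies flat on the base plate in line with the gap, not yet pushed in (its middle no further than the mouth) (x of spacer_mid in the frame of jig between -0.1 and 0 m and y of spacer_mid in the frame of jig between -0.015 and 0.015 m and z of spacer_mid in the frame of jig between 0.019 and 0.028 m and angle between the x axis of spacer_mid and the x axis of jig, either way round below 0.2 rad and angle between the z axis of spacer_mid and the z axis of jig, either way round below 0.06 rad), for 0.2 s.
2. the spacer is fully home between the rails (x of spacer_mid in the frame of jig between 0.05 and 0.06 m and y of spacer_mid in the frame of jig between -0.005 and 0.005 m and z of spacer_mid in the frame of jig between 0.019 and 0.028 m and angle between the x axis of spacer_mid and the x axis of jig, either way round below 0.06 rad and angle between the z axis of spacer_mid and the z axis of jig, either way round below 0.06 rad), for 0.2 s.
At the end, for the whole second after the job is handed in: The middle-width spacer lies flat between the rails, its centre 55 mm (within 5 mm) inside the mouth so that its outer end is flush with the rail ends, within 5 mm of the gap's middle, in line with it within 0.06 rad, lying on the base plate (all of step 2); the robot touches nothing.
It fails at once if the thin spacer moved by more than 30 mm (distance of thin_mid from where it was at the start of the episode above 0.03 m).
It fails at once if the wide spacer moved by more than 30 mm (distance of wide_mid from where it was at the start of the episode above 0.03 m).
It fails at once if the spray can moved by more than 30 mm (distance of can from where it was at the start of the episode above 0.03 m).
It fails at once if the paint jar moved by more than 30 mm (distance of jar from where it was at the start of the episode above 0.03 m).
It fails at once if the spray can or the paint jar tipped over (angle between any of can, jar's own z axis and vertical above 0.5 rad).
It also fails if it takes over 67 s, if anything falls off the work surface, if the arm or the gripper's body presses on something with over 40 N, if the wrist force passes 120 N, or if a joint passes its speed limit or range.

### The arm

A 6-joint arm with a two-finger parallel gripper is mounted at the origin on the work surface. World frame = base frame: x ahead of the robot, y to its left, z up, the work surface at z = 0. Lengths are in m, angles in rad, forces in N, time in s.
With the tool pointing down it reaches from about 0.275 to 0.825 m from the base axis. Payload 4.9 kg.
Tool frame: the origin (TCP) lies at the very end of the fingers, on their centre line; the grasp point (between the pads) lies r.grip_depth behind it (r.grip_depth is the distance from the TCP to the grasp point, in m); z points along the fingers, y is the line along which they close (so a half turn about z gives the same grasp; the last joint's range is limited). The gripper opens to 85 mm and grips with 20 to 120 N. Pads are 22 mm wide; open, the fingers measure 114 mm over their backs; the gripper's body (76 mm by 85 mm) begins 54 mm behind the grasp point. The pads swing forward as they close: fully open they stand 13 mm farther back than shut.
Start: joints at [-1.379, 0.326, -0.193, 1.052, 0, 1.437], TCP at [0.176, -0.521, 0.231] pointing down, gripper open.
Joint ranges: [-2.65, 2.65], [-0.97, 1.79], [-1.3, 1.35], [-1.93, 2.1], [-1.47, 1.37], [-3.14, 3.14]. Speed limits (rad/s): [2.57, 2.57, 3.14, 3.14, 3.14, 3.14].

### API

Orientations are given as [roll, pitch, yaw] about the fixed x, y, z axes, in that order (R = Rz(yaw) Ry(pitch) Rx(roll)).
In Python, from workcell import r gives the robot as it stands. The module is installed in compiled form; this text tells all that it offers. Calls block until the motion is done:
- r.move_ptp(position, orientation): joint-space move of the TCP to a pose.
- r.move_l(position, ori=None, vel=0.15): straight line of the TCP; ori=None keeps the orientation; vel is the mean speed in m/s.
- r.move_j(angles): joint-space move.
- r.open_gripper() and r.gripper_close(): open the fingers fully, or close them until they stop; the grip force is fixed at half the most.
- r.hold(seconds).
- r.solve_ik(position, orientation): joint angles nearest the present ones, or None.
- r.camera(name): name is "scene" or "side" or "wrist"; returns a dict with "frame" (420x560x3 uint8, blue, green, red), "camera_matrix" (3x3 intrinsics, pixels), "rvec" (rotation vector, rad) and "tvec" (3), from world to camera coordinates, as OpenCV has them. Camera axes: x right, y down, z forward; pixel columns grow to the right and rows downward; lengths in m; the calibration is good to about 2 mm. A picture is of the moment at which its call begins. There is no depth.
A pose or a line that the arm cannot do raises r.PlanningError and nothing moves.
- r.close_job(): hands the job in; it is judged then, once.
Readings, each from a call of its own:
- r.read_time(): time.
- r.read_qpos(): joint angles.
- r.read_qvel(): joint speeds.
- r.read_effort(): joint torques, N m.
- r.read_position(): TCP position.
- r.read_orientation(): TCP orientation.
- r.read_contact_force(): force on the tool from outside, world axes, zero at the start.
- r.read_wrist_torque(): the same for the moment, N m.
- r.read_finger_gap(): finger opening in m.
- r.read_grip_force(): force on a finger pad.
Only numpy, scipy, OpenCV 4.12 (cv2) and the standard library are available. Lean on these libraries where they do the work, as an engineer would, in place of code of your own. Each camera call takes 0.05 s, during which the arm holds its last target. There are 200 camera calls.

## Working session

There is one attempt and no reset: what is moved stays moved. The work goes in short steps, each a Python script; the robot and the scene stay as the last script left them, time stands still between calls to the robot, and variables do not carry over. Pictures are saved under pics/ and viewed, at most 10 in all, crops included, and the job is handed in when it is done.

```bash
mkdir -p pics; python3 - <<'E'
from workcell import r
import cv2,json
for n in("scene","side"):
    c=r.camera(n); cv2.imwrite(f"pics/{n}0.png",c["frame"])
    print(n,c["camera_matrix"].tolist(),c["rvec"],c["tvec"])
print(r.grip_depth,r.read_time(),r.read_orientation())
E
```

```text
scene [[405.0180123981541, 0.0, 278.912888391957], [0.0, 405.0180123981541, 210.51142714800588], [0.0, 0.0, 1.0]] [ 1.9773871   1.80260469 -0.53197322] [-0.06728874 -0.41614753  1.40155111]
side [[442.7259290519159, 0.0, 278.7454346241366], [0.0, 442.7259290519159, 205.43424732282088], [0.0, 0.0, 1.0]] [ 2.30574147 -0.09428967  0.05703565] [-0.56297787  0.11156174  1.15651143]
0.0187 0.1 [-3.14002103e+00 -2.22810098e-04  3.25760336e-01]
```

View pics/scene0.png

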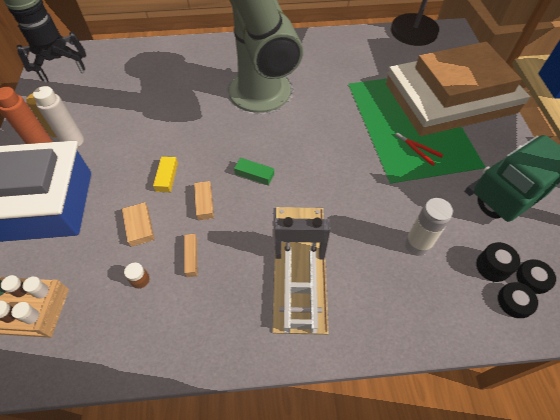

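View pics/side0.png

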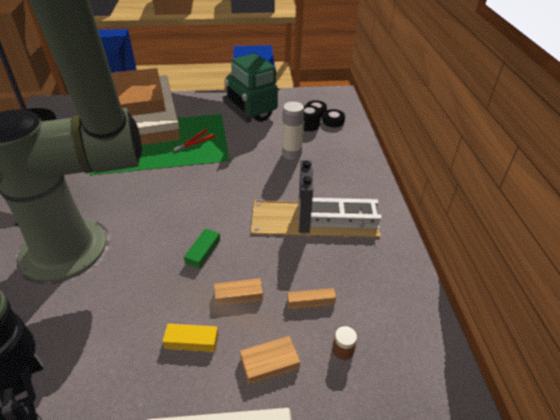

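The wooden blocks in the scene picture are at (138,223), widest; (204,200), medium; and (190,255), thin. The yellow (165,174) and green (254,171) blocks are look-alikes. The medium one at (204,200) fits spacer_mid, and I'll confirm that in an enlarged crop.

```bash
python3 - <<'E'
import cv2
a=cv2.imread("pics/scene0.png")[165:345,110:350]
cv2.imwrite("pics/cropA.png",cv2.resize(a,None,fx=3.33,fy=3.33,interpolation=cv2.INTER_CUBIC))
b=cv2.imread("pics/side0.png")[160:390,150:400]
cv2.imwrite("pics/cropB.png",cv2.resize(b,None,fx=2.6,fy=2.6,interpolation=cv2.INTER_CUBIC))
E
```

```text
(no output)
```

View pics/cropA.png

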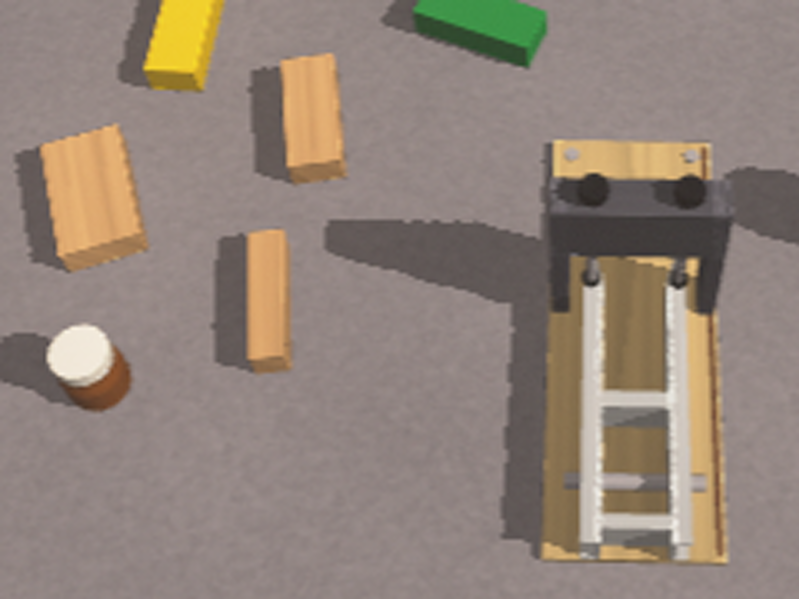

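View pics/cropB.png

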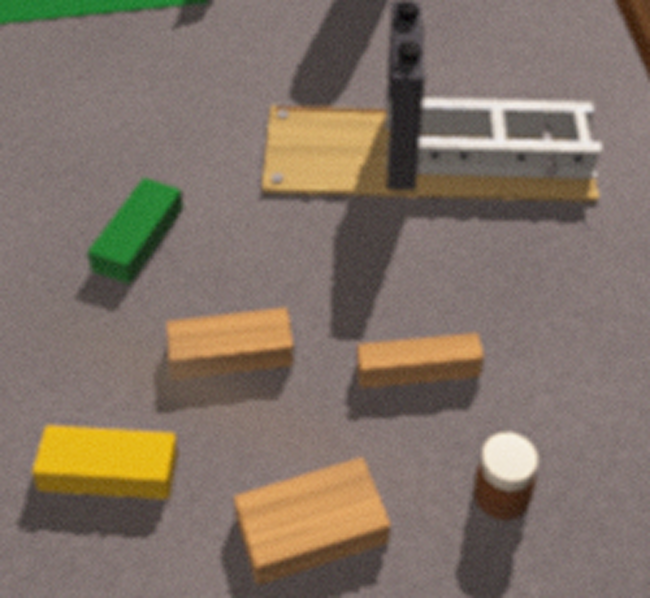

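The crop confirms it: the medium spacer's top face spans about (281,61)-(345,162) in the crop, narrower than the block at (95,195) and wider than the one at (268,300). The mouth of the jig faces the robot. Next I fit the poses from both views.

```bash
cat > h.py <<'E'
from workcell import r
import cv2, numpy as np
from scipy.optimize import least_squares
def proj(c,P): return cv2.projectPoints(np.asarray(P,float),c["rvec"],c["tvec"],c["camera_matrix"],None)[0][:,0]
def world(p,P):
    c,s=np.cos(p[2]),np.sin(p[2]); P=np.asarray(P,float)/1000
    return np.c_[p[0]+c*P[:,0]-s*P[:,1],p[1]+s*P[:,0]+c*P[:,1],P[:,2]]
def fit(obs,p0):  # obs: list of (cam, Nx5 [x y z (mm) u v])
    f=lambda p: np.concatenate([(proj(c,world(p,np.array(o)[:,:3]))-np.array(o,float)[:,3:]).ravel() for c,o in obs])
    s=least_squares(f,p0,loss="soft_l1"); return s.x, np.abs(s.fun).reshape(-1,2).max(1).round(1)
E
python3 - <<'E'
from h import *
S,D=r.camera("scene"),r.camera("side")
def A(o): o=np.array(o,float); o[:,3:]=(o[:,3:]+.5)/3.33-.5+[110,165]; return (S,o)
def B(o): o=np.array(o,float); o[:,3:]=(o[:,3:]+.5)/2.6-.5+[150,160]; return (D,o)
x,y=55,22.5
print("mid",fit([A([(-x,-y,30,281,61),(-x,y,30,332,54),(x,y,30,345,162),(x,-y,30,292,167),(x,-y,0,292,183),(x,y,0,346,178)]),
 B([(-x,y,30,167,322),(x,y,30,288,309),(x,-y,30,292,345),(-x,-y,30,170,358),(-x,-y,0,172,376),(x,-y,0,293,366)])],[.4,-.2,0]))
print("jig",fit([A([(-130,-65,8,553,141),(-130,65,8,712,143),(220,65,8,728,560),(220,-65,8,541,559)]),
 B([(-130,65,8,272,104),(-130,-65,8,263,188),(220,-65,8,598,192)])],[.6,0,0]))
y=14
print("thin",fit([A([(-x,-y,30,247,233),(-x,y,30,286,230),(x,y,30,291,356),(x,-y,30,250,360)]),
 B([(-x,y,30,358,346),(x,y,30,480,335),(x,-y,30,483,350)])],[.5,-.2,0]))
y=32
print("wide",fit([A([(-x,-y,30,40,145),(-x,y,30,119,125),(x,y,30,147,234),(x,-y,30,66,257)]),
 B([(-x,y,30,236,496),(x,y,30,364,459),(x,-y,30,389,516)])],[.4,-.4,0]))
E
```

```text
mid (array([ 0.45336992, -0.18531912,  0.05988414]), array([0.6, 0.6, 0.9, 1.7, 0.9, 0.3, 1.3, 1.4, 0.6, 0.5, 1.3, 0.4]))
jig (array([ 0.62630329,  0.06551515, -0.11142726]), array([0.5, 0.7, 0.7, 0.5, 0.5, 0.4, 1.4]))
thin (array([ 0.62247882, -0.21667148,  0.05992841]), array([0.1, 0.9, 0.6, 0.3, 1.4, 2.4, 1.5]))
wide (array([ 0.51572047, -0.35999827,  0.2786585 ]), array([0.7, 0.4, 0.6, 0.7, 1.2, 3.5, 1.6]))
```

```bash
python3 - <<'E'
from h import *
p=world([0.4534,-0.1853,0.060],[(-20,0,0)])[0]
r.move_ptp([p[0],p[1],.2],[np.pi,0,.06])
c=r.camera("wrist"); cv2.imwrite("pics/w1.png",c["frame"]); np.savez("w1.npz",**c)
x,y=55,22.5
print(proj(c,world([0.4534,-0.1853,0.060],[(-x,-y,30),(-x,y,30),(x,y,30),(x,-y,30)])).round(1),r.read_time())
J=[.6263,.0655,-.1114]
q=world(J,[(-90,0,0)])[0]; print(r.solve_ik([q[0],q[1],.0125],[np.pi,0,J[2]]))
for X in(-150,-8): 
  q=world(J,[(X,0,0)])[0]; print(r.solve_ik([q[0],q[1],.02],[np.pi,-.7,J[2]]))
E
```

```text
[[305.7 223.8]
 [260.8 223.9]
 [258.1 109. ]
 [307.9 108.9]] 1.8083
[ 0.00354806  0.55726641 -0.47099887  0.54253104  0.         -3.02664459]
None
[ 0.03416179  0.5570508  -0.98968524 -0.67070602 -0.0935792  -3.02993419]
```

View pics/w1.png

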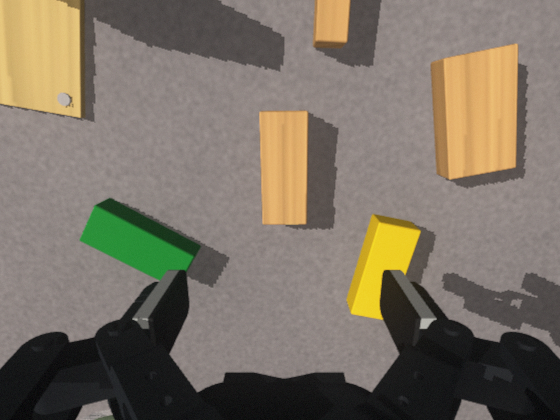

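The wrist view shows the spacer's top face with corners at about (263,224), (306,224), (308,112) and (261,112), within 3 px of the prediction. Next I refine its pose and check which lean angles are reachable for the push.

```bash
python3 - <<'E'
from h import *
c=dict(np.load("w1.npz")); x,y=55,22.5
print(fit([(c,[(-x,-y,30,306,224),(-x,y,30,263,224),(x,y,30,260.5,111.5),(x,-y,30,308,111.5)])],[.4534,-.1853,.06]))
J=[.6263,.0655,-.1114]
for th in(.61,.7,.785):
 for X in(-160,-140,-125,-110,-95,-80,-60,-8):
  q=world(J,[(X,0,0)])[0]
  print(th,X,[None if (s:=r.solve_ik([q[0],q[1],.02],[np.pi,-th,J[2]+k])) is None else s.round(2).tolist() for k in(0,np.pi)])
q=world(J,[(-90,0,0)])[0]; print(r.solve_ik([q[0],q[1],.0125],[np.pi,0,J[2]+np.pi]),r.read_qpos())
E
```

```text
(array([ 0.45192011, -0.18655555,  0.06099106]), array([1.2, 1.3, 1.1, 1.1]))
0.61 -160 [[0.1, 0.43, -1.26, -0.72, -0.12, -2.97], [-0.02, 0.89, 0.01, 1.3, 0.06, 0.08]]
0.61 -140 [[0.08, 0.44, -1.21, -0.68, -0.11, -2.98], [-0.02, 0.92, 0.08, 1.34, 0.05, 0.08]]
0.61 -125 [[0.08, 0.44, -1.18, -0.65, -0.11, -2.99], [-0.02, 0.94, 0.13, 1.37, 0.05, 0.07]]
0.61 -110 [[0.07, 0.45, -1.15, -0.63, -0.1, -2.99], [-0.02, 0.97, 0.19, 1.4, 0.05, 0.07]]
0.61 -95 [[0.06, 0.46, -1.11, -0.6, -0.1, -3.0], [-0.02, 0.99, 0.25, 1.44, 0.05, 0.07]]
0.61 -80 [[0.05, 0.47, -1.08, -0.58, -0.09, -3.01], [-0.03, 1.02, 0.31, 1.47, 0.05, 0.07]]
0.61 -60 [[0.05, 0.48, -1.03, -0.54, -0.09, -3.01], [-0.03, 1.06, 0.4, 1.52, 0.05, 0.07]]
0.61 -8 [[0.03, 0.52, -0.91, -0.46, -0.08, -3.03], [-0.03, 1.18, 0.67, 1.67, 0.04, 0.06]]
0.7 -160 [None, [-0.02, 0.96, 0.11, 1.42, 0.06, 0.07]]
0.7 -140 [None, [-0.02, 0.99, 0.19, 1.46, 0.06, 0.07]]
0.7 -125 [[0.09, 0.53, -1.26, -0.91, -0.13, -2.99], [-0.02, 1.02, 0.24, 1.49, 0.06, 0.07]]
0.7 -110 [[0.08, 0.53, -1.23, -0.87, -0.12, -2.99], [-0.02, 1.05, 0.31, 1.53, 0.06, 0.07]]
0.7 -95
[... 411 characters left out ...]
 -140 [None, [-0.02, 1.07, 0.29, 1.57, 0.06, 0.06]]
0.785 -125 [None, [-0.03, 1.1, 0.35, 1.61, 0.06, 0.06]]
0.785 -110 [None, [-0.03, 1.13, 0.42, 1.65, 0.06, 0.06]]
0.785 -95 [[0.08, 0.63, -1.26, -1.1, -0.14, -3.0], [-0.03, 1.16, 0.49, 1.69, 0.06, 0.06]]
0.785 -80 [[0.07, 0.62, -1.23, -1.05, -0.13, -3.01], [-0.03, 1.19, 0.57, 1.73, 0.06, 0.06]]
0.785 -60 [[0.06, 0.62, -1.18, -1.0, -0.12, -3.02], [-0.03, 1.24, 0.69, 1.8, 0.06, 0.06]]
0.785 -8 [[0.04, 0.62, -1.06, -0.88, -0.11, -3.03], [-0.04, 1.46, 1.18, 2.08, 0.05, 0.05]]
[ 0.00354806  0.55726641 -0.47099887  0.54253104  0.          0.11494806] [-5.64500102e-01  2.08397046e-01 -4.37596335e-01  9.24311330e-01
 -2.66908020e-04  2.51839938e+00]
```

```bash
python3 - <<'E'
from h import *
M=[0.4519,-0.1866,0.061]; J=[.6263,.0655,-.1114]; pi=np.pi
p=world(M,[(-20,0,0)])[0]; o=[pi,0,M[2]+pi]; oj=[pi,0,J[2]+pi]
r.move_ptp([p[0],p[1],.1],o)
r.move_l([p[0],p[1],.004],vel=.08)
r.gripper_close(); print("gap",r.read_finger_gap(),r.read_grip_force(),r.read_contact_force())
r.move_l([p[0],p[1],.12],vel=.12); print("gap",r.read_finger_gap(),r.read_contact_force())
q=world(J,[(-110,0,0)])[0]
r.move_l([q[0],q[1],.12],oj,vel=.15)
q=world(J,[(-86,0,0)])[0]
r.move_l([q[0],q[1],.12],vel=.1); r.move_l([q[0],q[1],.03],vel=.08)
f0=r.read_contact_force(); print(f0,r.read_time())
for z in np.arange(.022,.0105,-.001):
    r.move_l([q[0],q[1],z],vel=.02); f=r.read_contact_force()-f0
    if f[2]>4: break
print(z,f,r.read_position(),r.read_time(),r.read_finger_gap())
c=r.camera("scene"); np.savez("s2.npz",**c)
d=r.camera("side"); np.savez("d2.npz",**d)
a=cv2.resize(c["frame"][190:300,240:350],None,fx=5,fy=5,interpolation=cv2.INTER_CUBIC)
b=cv2.resize(d["frame"][160:270,230:280+60],None,fx=5,fy=5,interpolation=cv2.INTER_CUBIC)
cv2.imwrite("pics/p2.png",cv2.resize(np.hstack([a,b]),None,fx=.72,fy=.72,interpolation=cv2.INTER_AREA))
E
```

```text
gap 0.04424636624203251 61.89474105834961 [-1.42508041  0.40155198  5.32841414]
gap 0.043918993005613645 [-0.73894909  1.31933134 -1.61376426]
[ 0.50016709  0.67964951 -0.959771  ] 11.0583
0.01199999999999999 [-2.34000269 -0.74358685  6.62994337] [0.54097397 0.07506406 0.01252304] 14.1083 0.04410886275664297
```

View pics/p2.png

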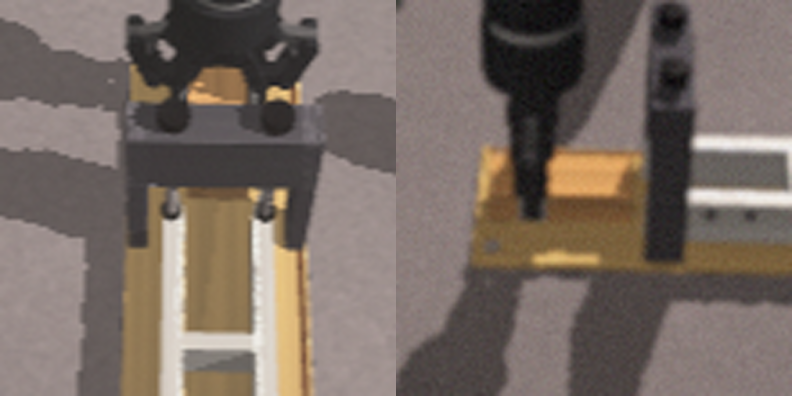

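The spacer touched down on the plate at tool height 12 mm, roughly centred on the gap in both views. I'll release it, rise and look from the wrist.

```bash
python3 - <<'E'
from h import *
J=[.6263,.0655,-.1114]; pi=np.pi
r.open_gripper()
q=world(J,[(-100,0,0)])[0]; p=r.read_position()
r.move_l([p[0],p[1],.1],vel=.1); r.move_l([q[0],q[1],.23],vel=.15)
c=r.camera("wrist"); np.savez("w3.npz",**c)
x,y=55,22.5
print(proj(c,world(J,[(-130,-65,8),(-130,65,8),(0,-65,8),(0,65,8),(0,-24,48),(0,24,48)])).round(1).tolist())
print(proj(c,world([*world(J,[(-66,0,0)])[0][:2],J[2]],[(-x,-y,38),(-x,y,38),(x,y,38),(x,-y,38)])).round(1).tolist(),r.read_time())
cv2.imwrite("pics/w3.png",c["frame"])
E
```

```text
[[224.7, 153.7], [343.7, 153.7], [230.5, 261.9], [338.0, 262.0], [262.2, 278.1], [306.1, 278.2]]
[[262.0, 166.5], [306.4, 166.5], [304.4, 264.9], [264.0, 264.9]] 16.8083
```

View pics/w3.png

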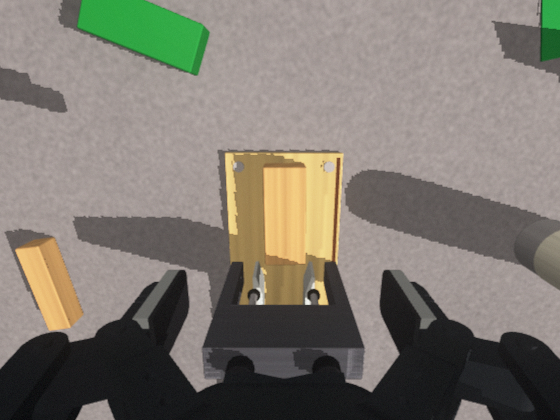

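The spacer lies at about (264,165)-(304,264), within 2 px of the predicted in-line pose on the plate. Next is the push with closed fingers and a leaned tool.

```bash
python3 - <<'E'
from h import *
J=[.6263,.0655,-.1114]; pi=np.pi; o=[pi,.64,J[2]+pi]; Z=.021
P=lambda x,z=Z: [*world(J,[(x,0,0)])[0][:2],z]
u=np.array([np.cos(J[2]),np.sin(J[2]),0])
r.gripper_close()
r.move_ptp(P(-175,.15),o); r.move_l(P(-165,.06),vel=.12); r.move_l(P(-150),vel=.08)
f0=r.read_contact_force(); print("start",r.read_time(),f0)
x=-150; log=[]
while x<-3:
    x+=8 if x<-30 else 1.5
    r.move_l(P(x),vel=.05 if x<-30 else .03); f=-(r.read_contact_force()-f0)@u
    log.append((x,round(float(f),1)))
    if f>(18 if x<-30 else 14) or r.read_time()>45: break
print(log,r.read_position(),r.read_time())
for n in("scene","side"):
    np.savez(n+"4.npz",**r.camera(n))
a=np.load("scene4.npz")["frame"][190:300,240:350]; b=np.load("side4.npz")["frame"][160:270,230:340]
cv2.imwrite("pics/p4.png",cv2.resize(np.hstack([a,b]),None,fx=3.6,fy=3.6,interpolation=cv2.INTER_CUBIC))
E
```

```text
start 20.275 [-0.13297944  0.27247169 -0.12848778]
[(-142, -0.2), (-134, 0.3), (-126, -0.4), (-118, -0.2), (-110, 0.2), (-102, -0.0), (-94, -0.1), (-86, 0.1), (-78, -0.6), (-70, 0.3), (-62, -0.5), (-54, -0.0), (-46, -0.7), (-38, 0.7), (-30, 0.6), (-28.5, 0.2), (-27.0, -0.2), (-25.5, -0.4), (-24.0, 0.3), (-22.5, -0.1), (-21.0, 0.2), (-19.5, -0.9), (-18.0, 0.4), (-16.5, -0.2), (-15.0, -0.1), (-13.5, -0.2), (-12.0, -0.2), (-10.5, 0.0), (-9.0, -0.3), (-7.5, -1.2), (-6.0, 5.0), (-4.5, 9.3), (-3.0, 12.7)] [0.61945815 0.06623704 0.01907046] 29.5083
```

View pics/p4.png

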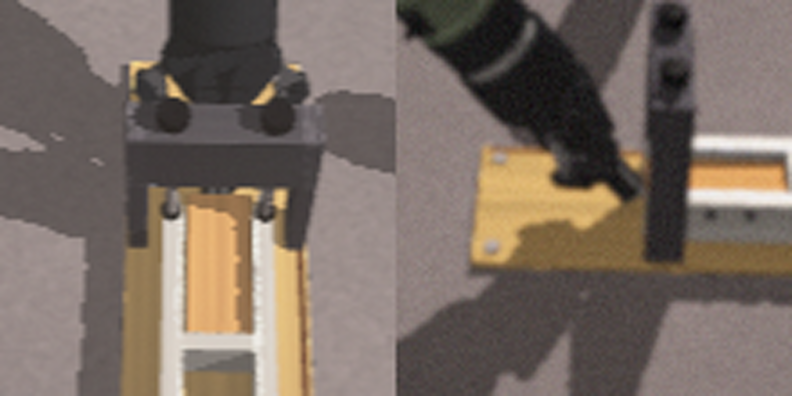

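The pushing force rose from 0 to 12.7 N right at the expected depth, and the spacer reaches the cross-member at about (215,335). I'll back off and take one last look.

```bash
python3 - <<'E'
from h import *
J=[.6263,.0655,-.1114]
P=lambda x,z: [*world(J,[(x,0,0)])[0][:2],z]
r.move_l(P(-40,.025),vel=.05); r.move_l(P(-190,.15),vel=.15); r.move_ptp(P(-260,.3),[np.pi,.3,J[2]+np.pi]); r.hold(.5)
S,D=r.camera("scene"),r.camera("side"); x,y=55,22.5
a=S["frame"][190:300,240:350]; b=D["frame"][160:270,230:340]
a,b=[cv2.resize(i,None,fx=3.6,fy=3.6,interpolation=cv2.INTER_CUBIC) for i in(a,b)]
C=world(J,[(-0,-y,38),(0,y,38),(110,y,38),(110,-y,38)])
for im,c,off in((a,S,(240,190)),(b,D,(230,160))):
    for u in (proj(c,C)-off)*3.6: cv2.circle(im,tuple(int(v) for v in u),3,(255,0,255),1)
cv2.imwrite("pics/p5.png",np.hstack([a,b])); print(r.read_time(),r.read_contact_force())
E
```

```text
33.525 [0.33465561 0.08101379 0.6367499 ]
```

View pics/p5.png

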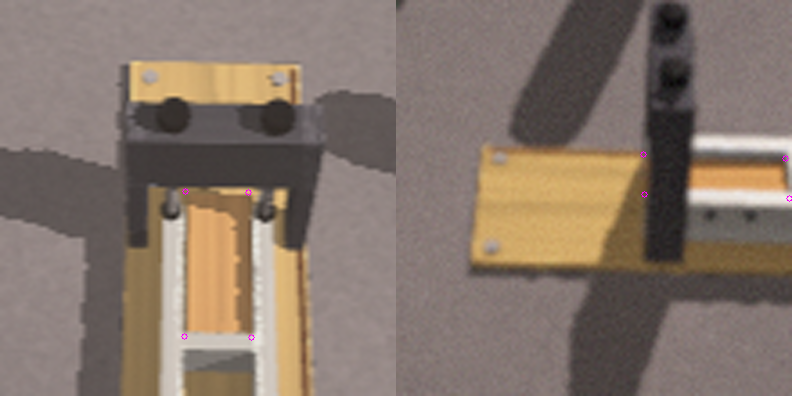

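The spacer fills the gap from (185,192) to (251,337), right up to the cross-member. It matches the predicted corners, and the arm is clear.

```bash
python3 -c "
from workcell import r
print(r.close_job())"
```

```text
the job is handed in; nothing more can be done
None
```

The middle-width spacer was laid on the apron in line with the gap and pushed home against the cross-member, its end flush with the rails by the final image; the job is handed in (no verdict was returned).

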